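# Slide the cut tin end off the back ledge into the recycling chute

### The arm

A 6-joint arm with a two-finger parallel gripper is mounted at the origin on the work surface. World frame = base frame: x ahead of the robot, y to its left, z up, the work surface at z = 0. Lengths are in m, angles in rad, forces in N, time in s.
With the tool pointing down it reaches from about 0.35 to 0.875 m from the base axis. Payload 4.2 kg.
Tool frame: the origin (TCP) lies midway between the tips of the shut fingers; the grasp point (between the pads) lies 19 mm behind it; z points along the fingers, x is the direction in which the jaws open and shut, and the axes are right-handed (so a half turn about z gives the same grasp; the last joint's range is limited). The gripper opens to 85 mm and grips with 20 to 120 N. Pads are 22 mm wide; open, the fingers measure 114 mm over their backs; the gripper's body (76 mm by 85 mm) begins 54 mm behind the grasp point. The pads swing forward as they close: fully open they stand 13 mm farther back than shut.
Start: joints at [1.485, 0.385, 0.008, 0, -1.194, -0.259], TCP at [0.211, 0.588, 0.231] pointing down, gripper open.
Joint ranges: [-3.14, 3.14], [-1.21, 2.06], [-1.07, 1.41], [-3.16, 2.05], [-2.99, -0.16], [-3.1, 3.1]. Speed limits (rad/s): [2.79, 2.79, 3.14, 3.14, 3.14, 3.14].

### API

Orientations are given as a rotation vector (axis times angle).
In Python, from cell import ctrl gives the robot as it stands. The module is installed in compiled form; this text tells all that it offers.
- The arm moves only by the shell command python3 -m crank 'ROWS' [OPENING]. ROWS is JSON, a list of rows, each a list of 2 entries, a list of its own where there are three numbers: the shift along the tool's x, y, z scaled (see below), then the turn about the tool's z scaled (see below). A call has 1 to 20 rows; each row shifts and turns the commanded pose from where the row before left it, along the tool's axes as they then stand; what a row does not reach is not made up. The controller multiplies each number of a shift by 250 mm and each number of a turn by 90 degrees. A row lasts 1/12 s, in which the tool goes at most 41.7 mm and 7.16 degrees, less where a joint would pass 70% of its speed; a pose out of reach is approached as far as the arm can. A call with a number of a shift or a turn outside -1 to 1 is refused whole. A call with a gripper value outside its range is refused whole. OPENING is the closure, from 0 (fully open) to 1 (shut), set as the call begins (- or left out, the last holds). The fingers move at their own pace and stop on an object; the grip force is fixed at half the most. Time passes only in rows, so rows that do not move let the fingers close. It gives the time, the measured TCP pose, the force and the opening at its end, in the units of the state.
- ctrl.get_state(): the state, without advancing time (a new reading comes with each control period).
- ctrl.capture(name): name is "scene" or "top" or "wrist"; returns (picture, depth): 480x640x3 uint8, red, green, blue; 480x640 float32, m along the optical axis (not along the pixel's ray), 0 where there is no reading.
- ctrl.calibration(name): a dict with "vfov" (degrees; the focal length in pixels is half the picture's height over the tangent of half this angle, whatever the lens; pixels are square), "cx", "cy" (the principal point, pixels), "R" (3x3) and "t" (3): a world point X has camera coordinates R X + t; the wrist camera has in their place "mount" (4x4, takes a point from camera to tool coordinates, whose origin is the TCP and whose axes are the tool frame's). Camera axes: x right, y down, z forward; pixel columns grow to the right and rows downward; lengths in m; the calibration is good to about 2 mm. A picture is of the moment at which its call begins: read the wrist's pose just before it. calibration takes no time and is no camera call.
- ctrl.close_job(): hands the job in, once; it reports no verdict.
The state is a dict: "time_s": time; "qpos": joint angles; "joint_velocities": joint speeds; "tau": joint torques, N m; "ee_pos": TCP position; "ee_rot": TCP orientation; "ft_force": force on the tool from outside, world axes, zero at the start; "torque": the same for the moment, N m; "width": finger opening in m.
Only numpy, scipy, OpenCV 4.12 (cv2) and the standard library are available. Lean on these libraries where they do the work, as an engineer would, in place of code of your own. Each camera call takes 0.05 s, during which the arm holds its last target.

### The job

Draw the chute's cover fully open towards you, slide the sharp-edged coffee-tin end along the back ledge and push it off the front edge so that it drops into the open chute, then slide the cover fully shut again. Press on the thin tin end only lightly and keep it lying on the ledge: do not pick it up. Leave everything else where it stands.

Things in the scene. Friction and masses are not known exactly. Their poses are not given: they have to be found in the camera images.
- ledge: Raised back ledge on the far side, 1 m long. Origin: foot of its front face, half-way along; x points across it away from the robot, y along it, z up. The cap is 115 mm deep (front edge at x = 0), laid to falls so that splashes drain: at the front edge it is 155 mm high half-way along and several mm higher towards the ends; it rises 5 mm to the back, where a 20 mm thick upstand is 186 mm high.
- lid_centre (a point): Centre (half-way up) of the cut-out end of a coffee tin: a flat bare tinplate disc with shallow rings, 99 mm across, 3 mm thick, 20 to 35 g, flat on the ledge close against the upstand: no room behind it. Pressed from above by a light fingertip (2 to 5 N is plenty) it slides along, lagging a little; over 8 N buckles it. z is its upward normal; x, y mean nothing.
- chute_mouth (a point): Centre of the chute's mouth at rim height, 108 mm above the counter. The chute is a sheet-steel box 280 long, 160 wide, 108 high, its rear against the ledge's front face, axes parallel to the ledge's. The mouth in its top, at the ledge end, is 122 mm (x) by 154 mm (y); inside, a slide leads down towards the robot under the closed deck.
- cover (a joint): Opening of the chute's flat sliding cover, m: 0 = shut (covers the whole mouth), 0.120 = fully open, slid towards the robot over the deck. It stays where it is left and takes about 2 N to slide.
- cover_knob (a point): Middle of the black knob on the cover: an upright cylinder 24 mm in diameter that stands 34 mm above the cover's upper face; this point is 18 mm above that face (face 113 mm above the counter). It lies on the cover's centre line, 40 mm in front of the ledge's face when shut.
- ramekin: Glass ramekin, 76 mm across, 46 mm high, on the ledge at the other side of the chute from the tin end; origin at the centre of its underside. Leave it.
- moka_base: Aluminium base of a moka pot, 94 mm across, 80 mm high, on the counter; origin at the centre of its underside. Leave it.
- tin: Empty open coffee tin, 99 mm across, 139 mm high, on the counter; origin at the centre of its underside. Leave it.
Mind the look-alikes: they are no part of the job. What is shaped like the part that bears lid_centre but red is not meant.

How it is judged:
On the way, in this order (a step that is already met when the one before it is completed fails the run):
1. the cover is drawn open, at least 105 mm, while the tin end still lies on the ledge (value of joint cover above 0.105 m and z of lid_centre in the frame of ledge above 0.14 m), for 0.2 s.
2. the tin end has dropped into the chute, below its rim (x of lid_centre in the frame of chute_mouth between -0.21 and 0.06 m and y of lid_centre in the frame of chute_mouth between -0.075 and 0.075 m and z of lid_centre in the frame of chute_mouth below -0.03 m), for 0.2 s.
At the end, for the whole second after the job is handed in: The tin end lies at rest inside the chute, its centre at least 30 mm below the rim, and the cover is shut to within 6 mm (all of step 2 and value of joint cover below 0.006 m and linear speed of lid below 0.02 m/s); the robot touches nothing.
It fails at once if the tin end is pressed with more than 8 N by the robot (it buckles) (contact force between lid and the arm above 8 N).
It fails at once if the tin end is picked up: its centre more than 25 mm above where it lies on the ledge (z of lid_centre in the frame of ledge above 0.191 m).
It fails at once if the ramekin is shifted more than 15 mm (distance of ramekin from where it was at the start of the episode above 0.015 m).
It fails at once if the moka base or the empty tin is shifted more than 15 mm (distance of any of moka_base, tin from where it was at the start of the episode above 0.015 m).
It also fails if it takes over 70 s, if anything falls off the work surface, if the arm or the gripper's body presses on something with over 40 N, if the wrist force passes 120 N, or if a joint passes its speed limit or range.

## Working session

There is one attempt and no reset: what is moved stays moved. The work goes in short steps, Python scripts to look and compute and a shell command to move; the robot and the scene stay as the last step left them, time stands still between calls to the robot, and variables do not carry over. Pictures are saved under pics/ and viewed, and the job is handed in when it is done.

```bash
mkdir -p pics
cat > h.py <<'E'
import numpy as np,cv2
from cell import ctrl
from scipy.spatial.transform import Rotation as Ro
def cam(n,s=None):
    c=ctrl.calibration(n); f=240/np.tan(np.radians(c['vfov'])/2)
    if n=='wrist':
        s=s or ctrl.get_state()
        T=np.eye(4);T[:3,:3]=Ro.from_rotvec(s['ee_rot']).as_matrix();T[:3,3]=s['ee_pos']
        M=T@np.array(c['mount']);R=M[:3,:3].T;t=-R@M[:3,3]
    else: R=np.array(c['R']);t=np.array(c['t'])
    return f,c['cx'],c['cy'],R,t
def ray(C,u,v):
    f,cx,cy,R,t=C
    d=R.T@np.array([(u-cx)/f,(v-cy)/f,1]);return -R.T@t,d
def onz(C,u,v,z):
    o,d=ray(C,u,v);return o+d*(z-o[2])/d[2]
def dep(C,u,v,D):
    o,d=ray(C,u,v);return o+d*D
def proj(C,X):
    f,cx,cy,R,t=C;p=R@np.array(X)+t;return p[0]/p[2]*f+cx,p[1]/p[2]*f+cy
def cap(n,name):
    s=ctrl.get_state();im,d=ctrl.capture(n)
    cv2.imwrite(f'pics/{name}.png',im[:,:,::-1]);np.savez(f'pics/{name}.npz',d=d,im=im,s=np.r_[s['ee_pos'],s['ee_rot']])
    return im,d,cam(n,s)
E
python3 - <<'E'
from h import *
for n in ['scene','top','wrist']:
    im,d,C=cap(n,n+'0'); print(n,C[0],-C[3].T@C[4],C[3].round(3).tolist(),(d>0).mean())
print(ctrl.get_state())
E
```

```text
scene 607.0147284311989 [ 1.30076226 -0.18599676  1.17561925] [[0.268, 0.963, -0.012], [0.796, -0.228, -0.561], [-0.543, 0.141, -0.828]] 0.9960481770833334
top 583.0476994411989 [ 0.42131013 -0.002778    1.26748547] [[0.014, -1.0, -0.012], [-0.986, -0.012, -0.169], [0.168, 0.014, -0.986]] 0.9960579427083334
wrist 334.3373202358355 [0.28185153 0.56382425 0.37326975] [[-0.34, -0.941, 0.002], [-0.899, 0.325, 0.292], [-0.276, 0.097, -0.956]] 0.9960514322916667
{'time_s': 0.15, 'qpos': array([ 1.48462017e+00,  3.85369678e-01,  6.93822567e-03, -3.26220467e-04,
       -1.19399965e+00, -2.58619015e-01]), 'joint_velocities': array([-0.0009554 , -0.00263759,  0.00442715,  0.00051804,  0.00132725,
        0.00282538]), 'tau': array([ 6.14968831e-04, -3.92680514e+01,  1.88581342e+01,  4.18858320e+00,
       -3.40746476e-03,  3.22239238e-06]), 'ee_pos': array([0.21108552, 0.58780988, 0.2304823 ]), 'ee_rot': array([ 1.80654102e+00, -2.56864632e+00,  1.65817006e-03]), 'ft_force': array([-0.43142153,  0.32237668,  0.40319393]), 'torque': array([ 0.04818821, -0.00104236, -0.04866012]), 'width': 0.08543515925993853}
```

View pics/scene0.png

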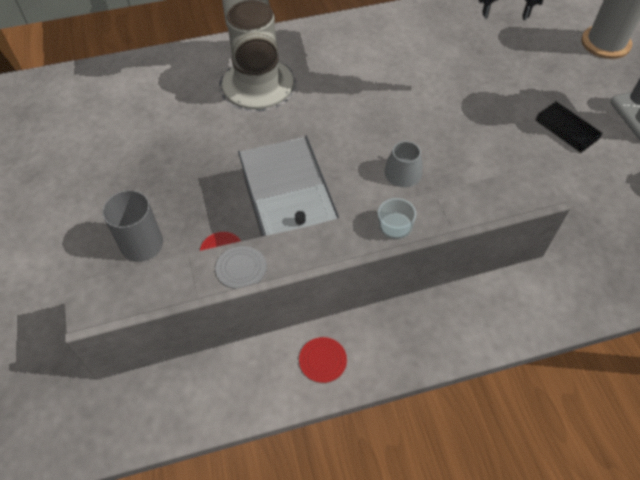

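View pics/top0.png

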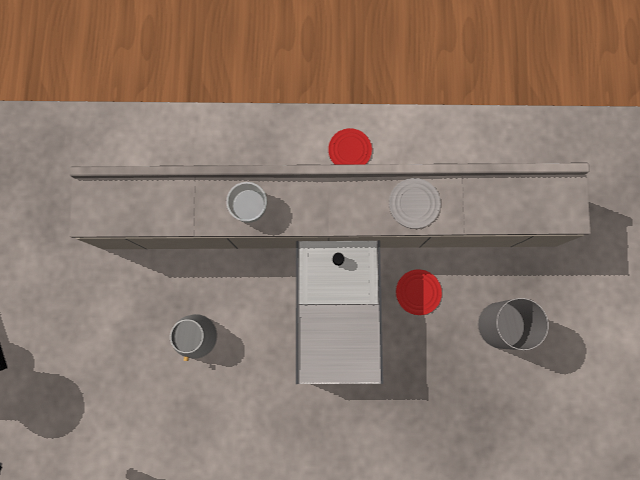

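View pics/wrist0.png

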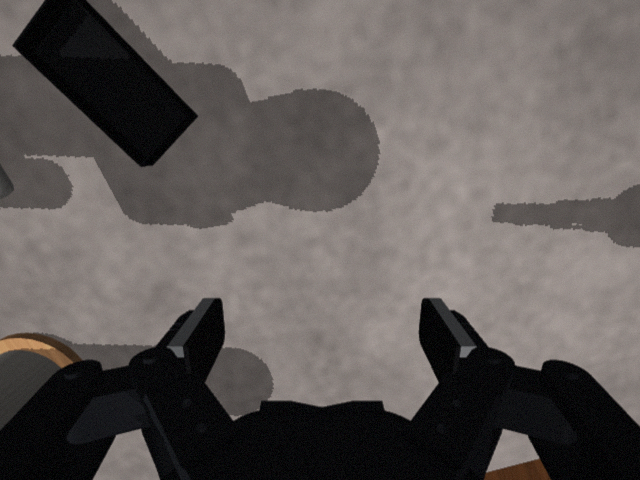

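The top view shows the tin end at (416,203), the knob at (338,259), the chute mouth end near row 240, and the ramekin at (247,203). In the scene view the tin end is at (241,267) and the knob at (300,218). The red discs at (350,148) and (419,291) are decoys. Next I'll measure.

```bash
cat > m.py <<'E'
from h import *
def tri(a,b):
    (o1,d1),(o2,d2)=a,b
    A=np.stack([d1,-d2],1);k=np.linalg.lstsq(A,o2-o1,rcond=None)[0]
    p,q=o1+d1*k[0],o2+d2*k[1];return (p+q)/2,np.linalg.norm(p-q)
CT=cam('top');CS=cam('scene')
E
python3 - <<'E'
from m import *
t=np.load('pics/top0.npz');s=np.load('pics/scene0.npz')
def at(C,z,u,v): return dep(C,u,v,np.median(z['d'][v-1:v+2,u-1:u+2])).round(4)
for nm,u,v in [('lid',416,203),('lidL',396,203),('lidR',437,203),('lidF',416,222),('lidB',416,184),('knob',338,259),('cover',320,290),('cover',360,250),('deck',340,340),('deckL',302,380),('ledge',340,205),('ledgefront',340,233),('ledgefr',445,230),('ledgeback',340,182),('upst',340,169),('ledgeL',80,205),('ledgeR',580,205),('led',460,203),('ram',247,186),('counter',450,350)]:
    print(nm,at(CT,t,u,v))
print('S lid',at(CS,s,241,267),'knob',at(CS,s,300,214))
# lid contour
for n,z,C,(u,v) in [('top',t,CT,(416,203)),('scene',s,CS,(241,267))]:
    im=z['im'];x0,y0=u-45,v-45
    cv2.imwrite(f'pics/crop_{n}.png',cv2.resize(im[y0:y0+90,x0:x0+90][:,:,::-1],None,fx=6,fy=6,interpolation=cv2.INTER_NEAREST))
k=t['im'][235:275,310:365].max(2)<60
k2=s['im'][195:240,280:320].max(2)<60
for m,(a,b) in((k,(310,235)),(k2,(280,195))):
    ys,xs=np.nonzero(m);print(xs.min()+a,xs.max()+a,ys.min()+b,ys.max()+b,xs.mean()+a,ys.mean()+b)
E
```

```text
lid [ 0.6776 -0.1736  0.1657]
lidL [ 0.6773 -0.135   0.1655]
lidR [ 0.6778 -0.2138  0.1672]
lidF [ 0.6403 -0.1731  0.1654]
lidB [ 0.7149 -0.1738  0.1678]
knob [ 0.5696 -0.0243  0.1433]
cover [0.5112 0.0101 0.1145]
cover [ 0.5921 -0.0686  0.1143]
deck [ 0.4145 -0.0303  0.1097]
deckL [0.3372 0.0426 0.1085]
ledge [ 0.6733 -0.0269  0.16  ]
ledgefront [ 0.6187 -0.0275  0.1558]
ledgefr [ 0.6259 -0.229   0.1624]
ledgeback [ 0.7191 -0.0265  0.161 ]
upst [ 0.7381 -0.0258  0.1861]
ledgeL [0.6658 0.4782 0.1667]
ledgeR [ 0.6772 -0.4882  0.1666]
led [ 0.6784 -0.2581  0.1667]
ram [0.7011 0.151  0.1913]
counter [ 0.3963 -0.2669  0.0011]
S lid [ 0.6789 -0.1694  0.1657] knob [ 0.57  -0.023  0.14 ]
328 343 240 265 337.75454545454545 258.4818181818182
296 303 212 223 299.5421686746988 217.5421686746988
```

Run:
```python
from h import *
a=cv2.imread('pics/crop_top.png');b=cv2.imread('pics/crop_scene.png')
cv2.imwrite('pics/crops.png',cv2.resize(np.hstack([a,b]),(800,400)))
t=np.load('pics/top0.npz')['im'];cv2.imwrite('pics/chute.png',cv2.resize(t[225:395,280:440][:,:,::-1],None,fx=3.5,fy=3.5))
```

```text
(no output)
```

View pics/crops.png

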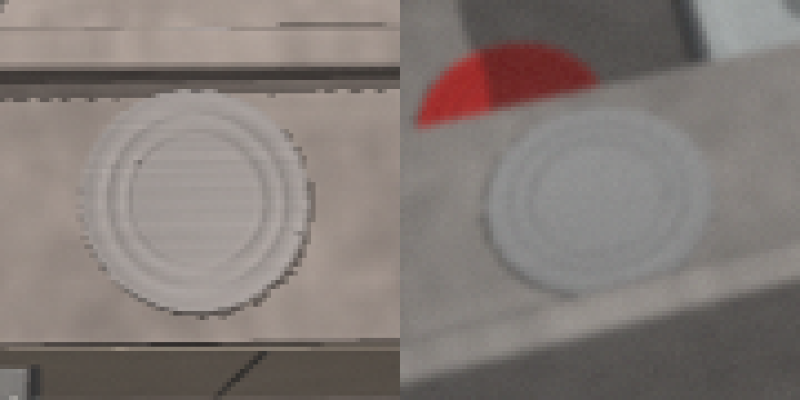

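View pics/chute.png

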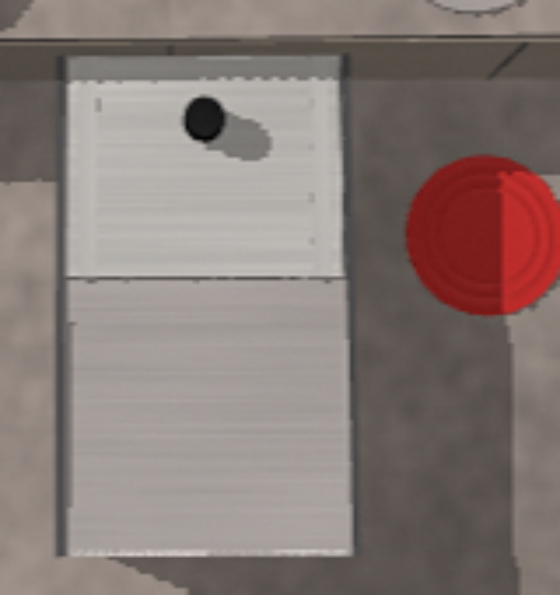

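Run:
```python
from m import *
print('lid tri',tri(ray(CT,415.3,203.7),ray(CS,240.8,267)))
t=np.load('pics/top0.npz');s=np.load('pics/scene0.npz')
H,W=480,640
def cloud(C,z):
    f,cx,cy,R,tt=C;v,u=np.mgrid[:H,:W];D=z['d'];P=np.stack([(u-cx)/f*D,(v-cy)/f*D,D],-1)
    return (P-tt)@R
for n,C,z in(('top',CT,t),('scene',CS,s)):
    P=cloud(C,z).reshape(-1,3)
    P=P[(z['d']>0).ravel()&(abs(P[:,1])<.6)&(P[:,0]>.3)&(P[:,0]<.9)]
    led=P[(P[:,2]>.150)&(P[:,2]<.172)&(P[:,0]>.58)]
    E=[];B=[]
    for y in np.arange(-.45,.46,.05):
        q=led[abs(led[:,1]-y)<.02]
        if len(q)>20:E.append((y,np.percentile(q[:,0],1),q[q[:,0]<np.percentile(q[:,0],15)][:,2].mean()))
    E=np.array(E);c=np.polyfit(E[:,0],E[:,1],1);print(n,'front edge x=%.4f*y+%.4f'%tuple(c),np.abs(np.polyval(c,E[:,0])-E[:,1]).max());print(E[:,[0,2]].round(4).tolist())
    up=P[(P[:,2]>.180)&(P[:,2]<.192)&(P[:,0]>.72)];print('upst x',np.percentile(up[:,0],[2,98]),'y',up[:,1].min(),up[:,1].max(), led[:,1].min(),led[:,1].max())
    cov=P[(P[:,2]>.111)&(P[:,2]<.118)&(P[:,0]>.45)&(abs(P[:,1]+.03)<.12)];print('cover',np.percentile(cov[:,0],[1,99]),np.percentile(cov[:,1],[1,99]),np.median(cov[:,2]))
    k=P[(P[:,2]>.138)&(P[:,2]<.150)&(P[:,0]>.52)&(P[:,0]<.60)&(abs(P[:,1]+.03)<.05)];print('knob top',k.mean(0),k.min(0),k.max(0),len(k))
    l=P[(P[:,2]>.1)&(P[:,2]<.112)&(P[:,0]>.3)&(P[:,0]<.5)&(abs(P[:,1]+.03)<.12)];print('deck',np.percentile(l[:,0],[.5,99.5]),np.percentile(l[:,1],[.5,99.5]))
# knob depth ellipse
m=cv2.inRange(t['im'],(0,0,0),(60,60,60))[245:275,325:355];c=max(cv2.findContours(m,0,2)[0],key=cv2.contourArea);print(cv2.fitEllipse(c))
m=cv2.inRange(s['im'],(0,0,0),(60,60,60))[200:235,285:315];c=max(cv2.findContours(m,0,2)[0],key=cv2.contourArea);print(cv2.boundingRect(c))
```

```text
lid tri (array([ 0.67702687, -0.17113941,  0.16340713]), np.float64(0.002848446420085834))
top front edge x=-0.0188*y+0.6138 0.0006860466443755486
[[-0.45, 0.1634], [-0.4, 0.1637], [-0.35, 0.1638], [-0.3, 0.1643], [-0.25, 0.1641], [-0.2, 0.1618], [-0.15, 0.1602], [-0.1, 0.1588], [-0.05, 0.1574], [-0.0, 0.1562], [0.05, 0.1578], [0.1, 0.159], [0.15, 0.1605], [0.2, 0.1624], [0.25, 0.1642], [0.3, 0.1646], [0.35, 0.1649], [0.4, 0.1653], [0.45, 0.1642]]
upst x [0.72235866 0.75337556] y -0.5024653445138587 0.4963141998424945 -0.5058017019811849 0.4974569698046253
cover [0.45635913 0.61365076] [-0.10850162  0.05740202] 0.11352823301732663
knob top [ 0.57100703 -0.02496779  0.14258586] [ 0.560051   -0.03605565  0.13844444] [ 0.58158739 -0.01454565  0.14734122] 110
deck [0.33241816 0.49755032] [-0.10873798  0.05403522]
scene front edge x=-0.0157*y+0.6163 0.024273606986602636
[[-0.45, 0.164], [-0.4, 0.1636], [-0.35, 0.1639], [-0.3, 0.1638], [-0.25, 0.1637], [-0.2, 0.1618], [-0.15, 0.1609], [-0.1, 0.1579], [-0.05, 0.1565], [-0.0, 0.1553], [0.05, 0.157], [0.1, 0.1589], [0.15, 0.1676], [0.2, 0.1634], [0.25, 0.1644], [0.3, 0.1645], [0.35, 0.1645], [0.4, 0.1645], [0.45, 0.1643]]
upst x [0.72550792 0.75627229] y -0.5009714947120371 0.4982707868814199 -0.5047927050363566 0.5003375033542079
cover [0.45777169 0.75134534] [-0.12463449  0.0595791 ] 0.11314970307715715
knob top [ 0.5743975  -0.02450187  0.14222439] [ 0.56251303 -0.03507424  0.13845102] [ 0.58540015 -0.01325215  0.14787414] 79
deck [0.33276437 0.49813999] [-0.11065327  0.05500634]
((12.771272659301758, 13.580034255981445), (10.348001480102539, 12.1305570602417), 179.4356689453125)
(11, 12, 8, 12)
```

```bash
cat > go.py <<'E'
import sys
from h import *
# usage: go.py x y z : shift needed in tool units
s=ctrl.get_state();R=Ro.from_rotvec(s['ee_rot']).as_matrix()
print('t',s['time_s'],'pos',s['ee_pos'].round(4),'F',s['ft_force'].round(2),'w',round(s['width'],4),'toolx',R[:,0].round(3),'z',R[:,2].round(3),'q',s['qpos'].round(2))
if len(sys.argv)>3:
    d=R.T@(np.array([float(a) for a in sys.argv[1:4]])-s['ee_pos']);print('units',(d/.25).round(4),'mm',(d*1e3).round(1))
E
python3 -m crank '[[[0,0,-0.04],-0.058],[[0,0,-0.04],-0.058],[[0,0,-0.04],-0.058],[[0,0,-0.04],-0.058],[[0,0,0],0]]' 0.3; python3 go.py 0.572 -0.025 0.27
```

```text
time_s: 0.57
ee_pos: [0.2116, 0.589, 0.2733]
ee_rot: [-2.243, 2.195, 0.003]
ft_force: [0.5, -0.1, -0.1]
width: 0.0602
t 0.5667 pos [0.2116 0.589  0.2733] F [ 0.47 -0.14 -0.13] w 0.0602 toolx [ 0.021 -1.    -0.004] z [ 0.001  0.004 -1.   ] q [ 1.48  0.36  0.08  0.   -1.28  0.11]
units [ 2.4864 -1.3891  0.0062] mm [ 621.6 -347.3    1.5]
```

```bash
python3 -m crank '[[[0.124,-0.0695,0],0],[[0.124,-0.0695,0],0],[[0.124,-0.0695,0],0],[[0.124,-0.0695,0],0],[[0.124,-0.0695,0],0],[[0.124,-0.0695,0],0],[[0.124,-0.0695,0],0],[[0.124,-0.0695,0],0],[[0.124,-0.0695,0],0],[[0.124,-0.0695,0],0],[[0.124,-0.0695,0],0],[[0.124,-0.0695,0],0],[[0.124,-0.0695,0],0],[[0.124,-0.0695,0],0],[[0.124,-0.0695,0],0],[[0.124,-0.0695,0],0],[[0.124,-0.0695,0],0],[[0.124,-0.0695,0],0],[[0.124,-0.0695,0],0],[[0.124,-0.0695,0],0]]'; python3 -m crank '[[[0,0,0],0],[[0,0,0],0],[[0,0,0],0]]'; python3 go.py 0.572 -0.025 0.15; python3 -c "
from h import *
cap('wrist','w1')"
```

```text
time_s: 2.23
ee_pos: [0.5711, -0.0266, 0.2705]
ee_rot: [2.239, -2.202, -0.001]
ft_force: [0.6, 0.8, 0.2]
width: 0.06
time_s: 2.48
ee_pos: [0.5704, -0.0249, 0.2704]
ee_rot: [2.24, -2.201, -0.002]
ft_force: [0.2, 0.6, -0.3]
width: 0.0596
t 2.4833 pos [ 0.5704 -0.0249  0.2704] F [ 0.25  0.61 -0.3 ] w 0.0596 toolx [ 0.018 -1.    -0.   ] z [-0.002  0.    -1.   ] q [ 0.24  0.27 -0.06 -0.   -1.24  1.35]
units [ 4.000e-04 -7.400e-03  4.815e-01] mm [ 1.000e-01 -1.800e+00  1.204e+02]
```

View pics/w1.png

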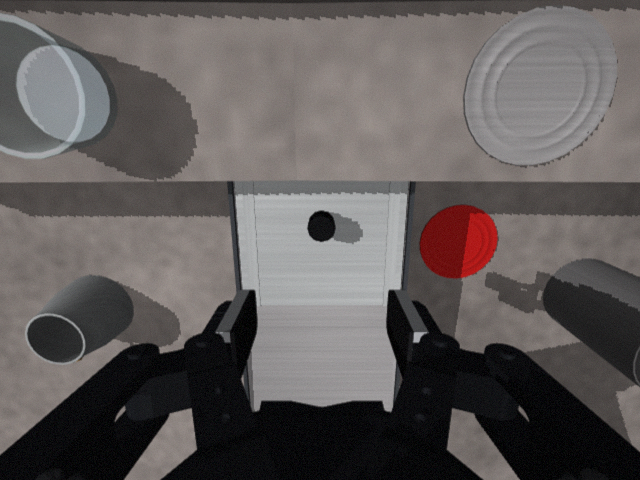

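The wrist view has the knob at (321,226), the tin end at (541,86), and the tall tin just right of the gripper at (600,310). I'll cross-check the positions against this view.

Run:
```python
from m import *
z=np.load('pics/w1.npz');s={'ee_pos':z['s'][:3],'ee_rot':z['s'][3:]};C=cam('wrist',s)
print('knob',onz(C,321,226,.147),dep(C,321,226,z['d'][226,321]),tri(ray(C,321,226),ray(CT,338,259)))
print('lid',onz(C,541,86,.1655),dep(C,541,86,z['d'][86,541]),tri(ray(C,541,86),ray(CT,415.3,203.7)))
print('edge',onz(C,320,181,.157))
```

```text
knob [ 0.57569434 -0.02344345  0.147     ] [ 0.57442639 -0.02345733  0.14217652] (array([ 0.57131807, -0.02401592,  0.13044146]), np.float64(0.0010505668951704046))
lid [ 0.68114675 -0.17119508  0.1655    ] [ 0.6808717  -0.17004364  0.16742031] (array([ 0.67970341, -0.17351333,  0.16039371]), np.float64(0.004412129868398362))
edge [ 0.61366364 -0.02209856  0.157     ]
```

```bash
python3 -m crank '[[[0,-0.01,0.08],0],[[0,0,0.1],0],[[0,0,0.1],0],[[0,0,0.1],0],[[0,0,0.1],0],[[0,0,0.08],0],[[0,0,0.03],0],[[0,0,0],0],[[0,0,0],0]]';python3 go.py 0.573 -0.024 0.119
```

```text
time_s: 3.28
ee_pos: [0.5737, -0.024, 0.1246]
ee_rot: [-2.244, 2.198, -0.001]
ft_force: [-0.3, 0.8, -0.1]
width: 0.0598
t 3.2833 pos [ 0.5737 -0.024   0.1246] F [-0.32  0.8  -0.13] w 0.0598 toolx [ 0.021 -1.     0.   ] z [ 0.001 -0.    -1.   ] q [ 0.24  0.4  -0.26  0.   -0.91  1.35]
units [-0.0003  0.0029  0.0226] mm [-0.1  0.7  5.6]
```

```bash
python3 -m crank '[[[0,0,0.02],0],[[0,0,0],0],[[0,0,0],0],[[0,0,0],0],[[0,0,0],0],[[0,0,0],0],[[0,0,0],0],[[0,0,0],0]]' 1;python3 go.py 0.453 -0.022 0.119
```

```text
time_s: 3.95
ee_pos: [0.5737, -0.0246, 0.1199]
ee_rot: [-2.243, 2.198, -0.001]
ft_force: [-1.7, 2.6, 6.0]
width: 0.0221
t 3.95 pos [ 0.5737 -0.0246  0.1199] F [-1.7   2.61  6.01] w 0.0221 toolx [ 0.02 -1.   -0.  ] z [ 0.001  0.    -1.   ] q [ 0.24  0.4  -0.27  0.   -0.9   1.35]
units [-0.02    0.4826  0.0029] mm [ -5.  120.6   0.7]
```

```bash
python3 -m crank '[[[0,0.02,-0.004],0],[[0,0.04,0],0],[[0,0.04,0],0],[[0,0.04,0],0],[[0,0.04,0],0],[[0,0.04,0],0],[[0,0.04,0],0],[[0,0,0],0],[[0,0,0],0]]';python3 go.py 0.453 -0.026 0.119
```

```text
time_s: 4.7
ee_pos: [0.506, -0.0259, 0.1199]
ee_rot: [2.242, -2.199, -0.004]
ft_force: [-1.6, 4.6, 2.4]
width: 0.0225
t 4.7 pos [ 0.506  -0.0259  0.1199] F [-1.55  4.61  2.38] w 0.0225 toolx [ 0.019 -1.    -0.   ] z [-0.003  0.    -1.   ] q [ 0.27  0.3  -0.43 -0.   -0.84  1.32]
units [-0.0037  0.2118  0.0041] mm [-0.9 52.9  1. ]
```

```bash
python3 -m crank '[[[0,0.03,0],0],[[0,0.04,0],0],[[0,0.04,0],0],[[0,0.04,0],0],[[0,0.04,0],0],[[0,0.02,0],0],[[0,0,0],0],[[0,0,0],0]]';python3 -c "
from h import *
cap('top','t2')"; python3 go.py 0.453 -0.026 0.119
```

```text
time_s: 5.37
ee_pos: [0.4537, -0.0269, 0.1199]
ee_rot: [2.242, -2.199, -0.003]
ft_force: [-2.2, 7.3, 3.4]
width: 0.022
t 5.4167 pos [ 0.4537 -0.0269  0.1199] F [-1.48  5.47  3.53] w 0.0221 toolx [ 0.019 -1.    -0.001] z [-0.002  0.001 -1.   ] q [ 0.3   0.22 -0.55 -0.   -0.8   1.29]
units [-0.0036  0.0028  0.0035] mm [-0.9  0.7  0.9]
```

View pics/t2.png

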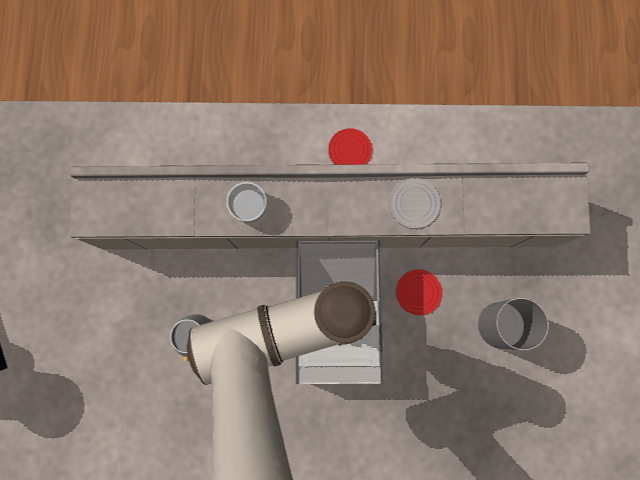

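The cover is open; the mouth shows at (338,265). I'll nudge against the end stop, then release and lift.

```bash
python3 -m crank '[[[0,0.006,0],0],[[0,0,0],0],[[0,0,0],0]]'; python3 -m crank '[[[0,0,0],0],[[0,0,0],0],[[0,0,0],0],[[0,0,0],0],[[0,0,-0.04],0],[[0,0,-0.08],0],[[0,0,-0.12],0],[[0,0,-0.12],0],[[0,0,0],0],[[0,0,0],0]]' 0.4; python3 -m crank '[[[0,0,0],0]]' 1; python3 -c "
from h import *
cap('wrist','w2')";python3 go.py 0.678 -0.171 0.2
```

```text
time_s: 5.67
ee_pos: [0.4537, -0.0268, 0.1199]
ee_rot: [-2.242, 2.199, -0.0]
ft_force: [2.7, 5.3, -0.6]
width: 0.0221
time_s: 6.5
ee_pos: [0.4548, -0.0272, 0.2113]
ee_rot: [-2.241, 2.198, -0.003]
ft_force: [-0.7, 0.1, -0.2]
width: 0.0513
time_s: 6.58
ee_pos: [0.4534, -0.0274, 0.2092]
ee_rot: [2.242, -2.199, -0.002]
ft_force: [-1.1, -0.6, -1.3]
width: 0.0407
t 6.6333 pos [ 0.4532 -0.0275  0.2087] F [-0.26 -0.18 -0.36] w 0.0331 toolx [ 0.019 -1.     0.   ] z [-0.003 -0.    -1.   ] q [ 0.3   0.11 -0.42 -0.   -1.04  1.29]
units [ 0.5912 -0.888   0.0329] mm [ 147.8 -222.     8.2]
```

View pics/w2.png

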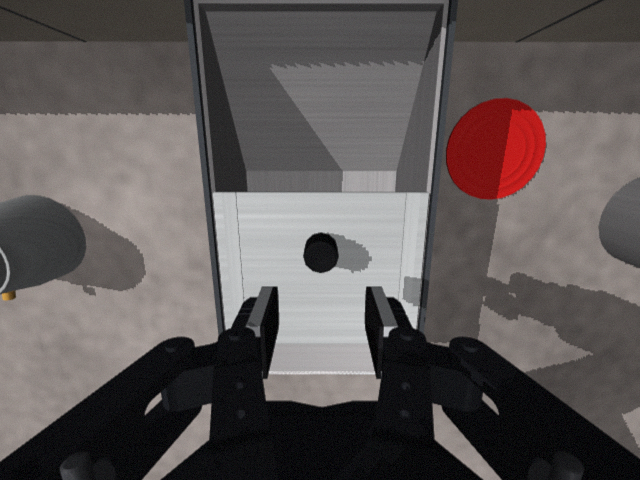

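Both stops check out. The mouth is open (dark slide at (320,100)) and the knob is free at (321,252). Next I go above the tin end with the fingers shut.

```bash
python3 -m crank '[[[0.074,-0.111,0],0],[[0.074,-0.111,0],0],[[0.074,-0.111,0],0],[[0.074,-0.111,0],0],[[0.074,-0.111,0],0],[[0.074,-0.111,0],0],[[0.074,-0.111,0],0],[[0.074,-0.111,0],0],[[0,0,0.04],0],[[0,0,0],0],[[0,0,0],0],[[0,0,0],0],[[0,0,0],0]]' 1; python3 -c "
from h import *
cap('wrist','w3')";python3 go.py 0.678 -0.171 0.17
```

```text
time_s: 7.72
ee_pos: [0.6786, -0.1701, 0.2005]
ee_rot: [-2.244, 2.198, -0.0]
ft_force: [-0.5, -0.6, 0.2]
width: 0.0001
t 7.7667 pos [ 0.6788 -0.1701  0.2009] F [-0.75  0.94  0.17] w 0.0003 toolx [ 0.021 -1.     0.   ] z [ 0.001 -0.    -1.   ] q [-0.02  0.53  0.17  0.   -1.21  1.61]
units [0.0034 0.0034 0.1236] mm [ 0.9  0.8 30.9]
```

View pics/w3.png

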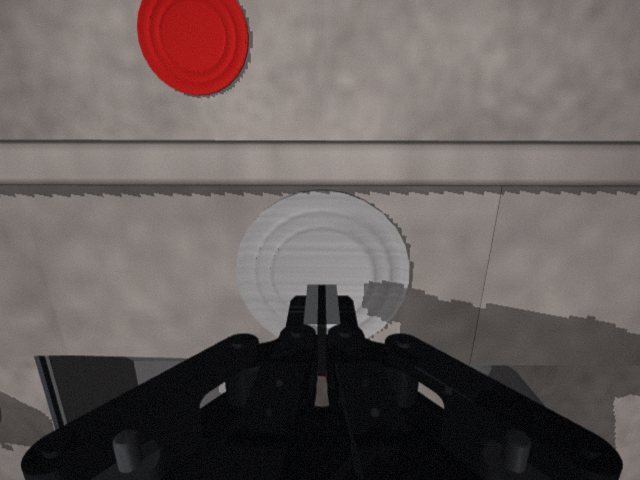

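The shut fingertips at (321,290) hang over the tin end (centre about (323,265)). I'll descend and feel for contact.

```bash
python3 -m crank '[[[0,0,0.04],0],[[0,0,0.04],0],[[0,0,0.02],0],[[0,0,0],0],[[0,0,0],0],[[0,0,0],0]]';python3 go.py; for i in 1 2 3; do python3 -c "
from h import *
" ; done; python3 -m crank '[[[0,0,0.006],0],[[0,0,0],0]]'; python3 -m crank '[[[0,0,0.004],0],[[0,0,0],0]]'
```

```text
time_s: 8.27
ee_pos: [0.6794, -0.1709, 0.1749]
ee_rot: [2.243, -2.199, 0.001]
ft_force: [0.2, -0.6, -0.1]
width: 0.0
t 8.2667 pos [ 0.6794 -0.1709  0.1749] F [ 0.25 -0.55 -0.07] w 0.0 toolx [ 0.02 -1.    0.  ] z [ 0. -0. -1.] q [-0.02  0.55  0.14  0.   -1.16  1.61]
time_s: 8.43
ee_pos: [0.6793, -0.1708, 0.1734]
ee_rot: [-2.243, 2.199, -0.0]
ft_force: [-0.5, 0.3, -0.4]
width: 0.0
time_s: 8.6
ee_pos: [0.6792, -0.1708, 0.1723]
ee_rot: [-2.243, 2.2, 0.0]
ft_force: [0.2, -0.6, -0.6]
width: 0.0
```

```bash
python3 -m crank '[[[0,0,0.004],0],[[0,0,0],0]]'|tr '\n' ' '; python3 -m crank '[[[0,0,0.004],0],[[0,0,0],0]]'|tr '\n' ' ';  python3 -m crank '[[[0,0,0.004],0],[[0,0,0],0]]'|tr '\n' ' '
```

```text
time_s: 8.77 ee_pos: [0.6791, -0.1707, 0.1712] ee_rot: [2.243, -2.2, -0.0] ft_force: [-0.3, 0.4, 0.4] width: -0.0 time_s: 8.93 ee_pos: [0.6791, -0.1707, 0.1701] ee_rot: [2.243, -2.199, -0.0] ft_force: [-0.1, 0.2, 0.7] width: 0.0002 time_s: 9.1 ee_pos: [0.6791, -0.1707, 0.1691] ee_rot: [2.243, -2.199, -0.001] ft_force: [0.4, 0.3, 0.1] width: 0.0002
```

```bash
python3 -m crank '[[[0,0,0.002],0],[[0,0,0],0],[[0,0,0],0]]'|tr '\n' ' '
```

```text
time_s: 9.35 ee_pos: [0.6792, -0.1707, 0.1688] ee_rot: [2.243, -2.199, -0.0] ft_force: [0.5, -0.1, -0.2] width: -0.0002
```

```bash
python3 -m crank '[[[0,0,0.002],0],[[0,0,0],0],[[0,0,0],0]]'|tr '\n' ' '
```

```text
time_s: 9.6 ee_pos: [0.6792, -0.1707, 0.1683] ee_rot: [2.243, -2.199, -0.0] ft_force: [-0.2, 0.2, 0.0] width: 0.0001
```

```bash
python3 -m crank '[[[0,0,0.002],0],[[0,0,0],0]]'|tr '\n' ' ';python3 -m crank '[[[0,0,0.001],0],[[0,0,0],0]]'|tr '\n' ' '
```

```text
time_s: 9.77 ee_pos: [0.6792, -0.1707, 0.1677] ee_rot: [2.243, -2.2, -0.0] ft_force: [-0.4, -0.1, -0.1] width: -0.0003 time_s: 9.93 ee_pos: [0.6792, -0.1708, 0.1675] ee_rot: [2.243, -2.199, -0.0] ft_force: [-0.2, 0.0, -0.3] width: -0.0002
```

```bash
python3 -m crank '[[[0,0,0.001],0],[[0,0,0],0]]'|tr '\n' ' ';python3 -m crank '[[[0,0,0.001],0],[[0,0,0],0]]'|tr '\n' ' '
```

```text
time_s: 10.1 ee_pos: [0.6792, -0.1708, 0.1673] ee_rot: [2.243, -2.2, 0.0] ft_force: [-1.1, 0.7, 0.8] width: -0.0 time_s: 10.27 ee_pos: [0.6792, -0.1708, 0.1672] ee_rot: [-2.243, 2.199, -0.0] ft_force: [-0.4, 0.5, 0.5] width: -0.0003
```

```bash
python3 -m crank '[[[0,0,0.001],0],[[0,0,0],0]]'|tr '\n' ' ';python3 -m crank '[[[0,0,0.001],0],[[0,0,0],0]]'|tr '\n' ' '
```

```text
time_s: 10.43 ee_pos: [0.6793, -0.1708, 0.1672] ee_rot: [-2.243, 2.199, -0.001] ft_force: [-0.9, -0.1, 1.1] width: -0.0003 time_s: 10.6 ee_pos: [0.6794, -0.1709, 0.1671] ee_rot: [-2.243, 2.199, -0.001] ft_force: [-0.4, 0.3, 3.4] width: 0.0002
```

```bash
python3 -m crank '[[[0,0,0.001],0],[[0,0,0],0]]'|tr '\n' ' ';python3 -m crank '[[[0,0,0],0],[[0,0,0],0]]'|tr '\n' ' '
```

```text
time_s: 10.77 ee_pos: [0.6794, -0.1709, 0.1671] ee_rot: [-2.243, 2.199, -0.001] ft_force: [-1.6, -1.0, 3.8] width: 0.0002 time_s: 10.93 ee_pos: [0.6795, -0.1709, 0.1671] ee_rot: [-2.243, 2.199, -0.002] ft_force: [-1.4, 0.6, 5.0] width: -0.0003
```

```bash
python3 -m crank '[[[0,0,-0.0015],0],[[-0.01,0,0.0003],0],[[-0.016,0,0.0005],0],[[-0.016,0,0.0005],0],[[-0.016,0,0.0005],0],[[0,0,0],0],[[0,0,0],0]]'|tr '\n' ' ';python3 -c "
from h import *
cap('wrist','w4')"; python3 go.py
```

```text
time_s: 11.52 ee_pos: [0.6792, -0.1553, 0.1665] ee_rot: [-2.243, 2.198, -0.0] ft_force: [-0.8, 2.0, 5.7] width: 0.0004 t 11.5667 pos [ 0.6792 -0.1553  0.1665] F [-1.06  0.95  5.71] w -0.0003 toolx [ 0.02  -1.    -0.001] z [ 0.001  0.001 -1.   ] q [ 0.01  0.55  0.12 -0.   -1.14  1.59]
```

View pics/w4.png

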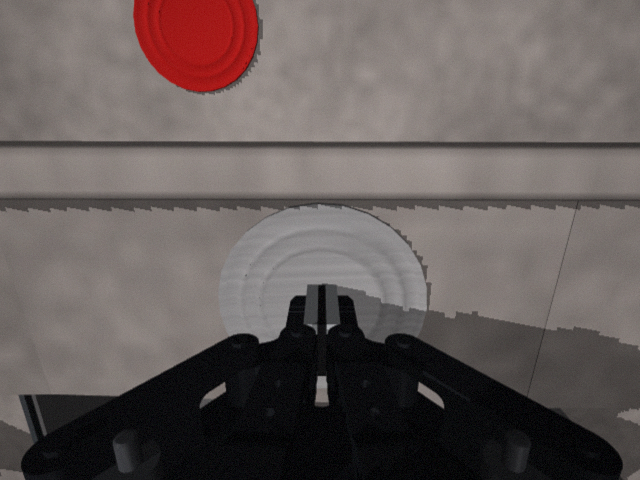

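The tin end follows the fingertip (centre about (323,280)) and stays flat. The force is a little high, so I'll ease off and continue.

```bash
python3 -m crank '[[[0,0,-0.002],0],[[0,0,0],0],[[0,0,0],0]]'|tr '\n' ' ';python3 go.py;python3 go.py; python3 -m crank '[[[-0.01,0,0.0003],0],[[-0.016,0,0.0005],0],[[-0.016,0,0.0005],0],[[-0.016,0,0.0005],0],[[0,0,0],0]]'|tr '\n' ' '
```

```text
time_s: 11.82 ee_pos: [0.6789, -0.1558, 0.1665] ee_rot: [-2.243, 2.199, 0.001] ft_force: [-1.0, 1.3, 3.7] width: -0.0003 t 11.8167 pos [ 0.6789 -0.1558  0.1665] F [-0.97  1.29  3.73] w -0.0003 toolx [ 0.02 -1.   -0.  ] z [-0.  0. -1.] q [ 0.01  0.55  0.12 -0.   -1.14  1.59]
t 11.8167 pos [ 0.6789 -0.1558  0.1665] F [-0.97  1.29  3.73] w -0.0003 toolx [ 0.02 -1.   -0.  ] z [-0.  0. -1.] q [ 0.01  0.55  0.12 -0.   -1.14  1.59]
time_s: 12.23 ee_pos: [0.6784, -0.1408, 0.166] ee_rot: [2.244, -2.199, -0.001] ft_force: [-0.0, 0.2, 2.9] width: 0.0001
```

```bash
python3 -m crank '[[[-0.016,0,0.0005],0],[[-0.016,0,0.0005],0],[[-0.016,0,0.0005],0],[[-0.016,0,0.0005],0],[[0,0,0],0]]'|tr '\n' ' ';python3 -m crank '[[[-0.016,0,0.0005],0],[[-0.016,0,0.0005],0],[[-0.016,0,0.0005],0],[[-0.016,0,0.0005],0],[[0,0,0],0]]'|tr '\n' ' '
```

```text
time_s: 12.65 ee_pos: [0.6782, -0.1247, 0.1655] ee_rot: [2.244, -2.199, -0.001] ft_force: [0.4, 0.3, 1.7] width: -0.0001 time_s: 13.07 ee_pos: [0.6779, -0.1088, 0.165] ee_rot: [2.244, -2.199, -0.001] ft_force: [-0.4, -0.3, 0.8] width: 0.0001
```

```bash
python3 -c "
from h import *
cap('wrist','w5')"; python3 go.py
```

```text
t 13.1167 pos [ 0.6779 -0.1091  0.165 ] F [0.09 0.34 0.33] w 0.0001 toolx [ 0.02 -1.   -0.  ] z [-0.  0. -1.] q [ 0.08  0.54  0.08 -0.   -1.12  1.52]
```

View pics/w5.png

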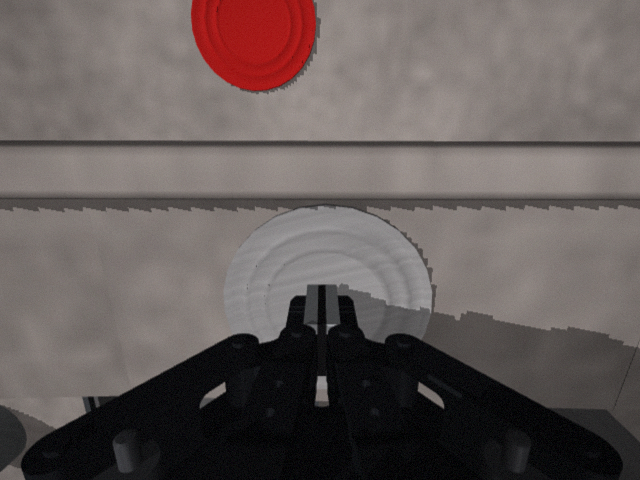

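```bash
python3 -m crank '[[[0,0,0.0025],0],[[-0.01,0,0.0004],0],[[-0.016,0,0.0006],0],[[-0.016,0,0.0006],0],[[-0.016,0,0.0006],0],[[-0.016,0,0.0006],0],[[0,0,0],0]]'|tr '\n' ' '
```

```text
time_s: 13.7 ee_pos: [0.6778, -0.0903, 0.1643] ee_rot: [-2.244, 2.198, -0.0] ft_force: [-0.1, 0.2, 4.4] width: 0.0004
```

```bash
python3 -m crank '[[[-0.01,0,0.0001],0],[[-0.016,0,0.0005],0],[[-0.016,0,0.0005],0],[[-0.016,0,0.0005],0],[[-0.016,0,0.0005],0],[[0,0,0],0]]'|tr '\n' ' '
```

```text
time_s: 14.2 ee_pos: [0.6774, -0.0718, 0.1635] ee_rot: [-2.244, 2.198, 0.0] ft_force: [-0.5, 0.8, 4.8] width: -0.0001
```

```bash
python3 -m crank '[[[-0.01,0,0.0003],0],[[-0.016,0,0.0005],0],[[-0.016,0,0.0005],0],[[-0.016,0,0.0005],0],[[0,0,0],0]]'|tr '\n' ' '
```

```text
time_s: 14.62 ee_pos: [0.6771, -0.0574, 0.1631] ee_rot: [-2.244, 2.198, 0.0] ft_force: [0.0, 1.5, 5.9] width: -0.0007
```

```bash
python3 -m crank '[[[0,0,-0.002],0],[[-0.01,0,0.0001],0],[[-0.014,0,0.0002],0],[[-0.014,0,0.0002],0],[[0,0,0],0]]'|tr '\n' ' ';python3 -c "
from h import *
cap('wrist','w6')"; python3 go.py
```

```text
time_s: 15.03 ee_pos: [0.6765, -0.0481, 0.1628] ee_rot: [2.243, -2.199, -0.001] ft_force: [-0.4, 0.7, 2.8] width: -0.0001 t 15.0833 pos [ 0.6765 -0.0482  0.1628] F [-0.03  0.49  1.46] w 0.0002 toolx [ 0.02 -1.   -0.  ] z [-0.001  0.    -1.   ] q [ 0.17  0.52  0.06 -0.   -1.11  1.42]
```

View pics/w6.png

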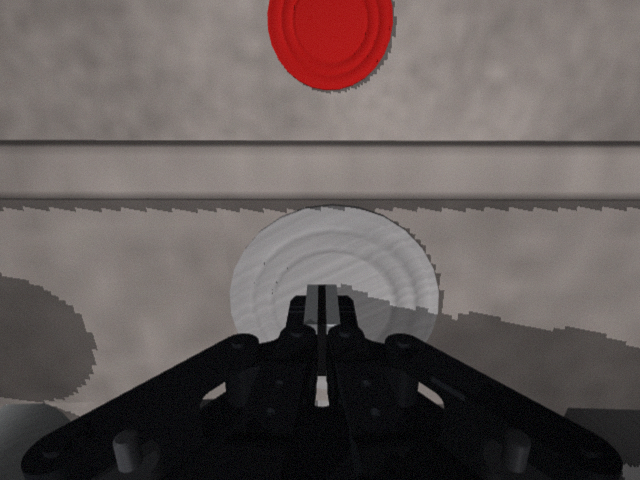

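The tin end lags by about 7 mm (centre at column 336, fingertip at 321), so I'll carry it about 30 mm further.

```bash
python3 -m crank '[[[0,0,0.002],0],[[-0.01,0,0.0002],0],[[-0.014,0,0.0003],0],[[-0.014,0,0.0003],0],[[-0.014,0,0.0003],0],[[0,0,0],0]]'|tr '\n' ' '
```

```text
time_s: 15.58 ee_pos: [0.6767, -0.035, 0.1627] ee_rot: [-2.244, 2.198, -0.0] ft_force: [0.3, -0.2, 3.7] width: -0.0001
```

```bash
python3 -m crank '[[[0,0,-0.0005],0],[[-0.01,0,0],0],[[-0.014,0,0.0002],0],[[-0.014,0,0.0002],0],[[-0.014,0,0.0002],0],[[-0.014,0,0.0002],0],[[0,0,0],0]]'|tr '\n' ' ';python3 -c "
from h import *
cap('wrist','w7')"; python3 go.py
```

```text
time_s: 16.17 ee_pos: [0.6764, -0.0184, 0.1627] ee_rot: [-2.244, 2.198, -0.0] ft_force: [0.7, 0.7, 4.0] width: 0.0002 t 16.2167 pos [ 0.6764 -0.0185  0.1627] F [-0.89  1.05  4.17] w 0.0002 toolx [ 0.02 -1.   -0.  ] z [ 0.001  0.    -1.   ] q [ 0.21  0.52  0.05 -0.   -1.1   1.38]
```

View pics/w7.png

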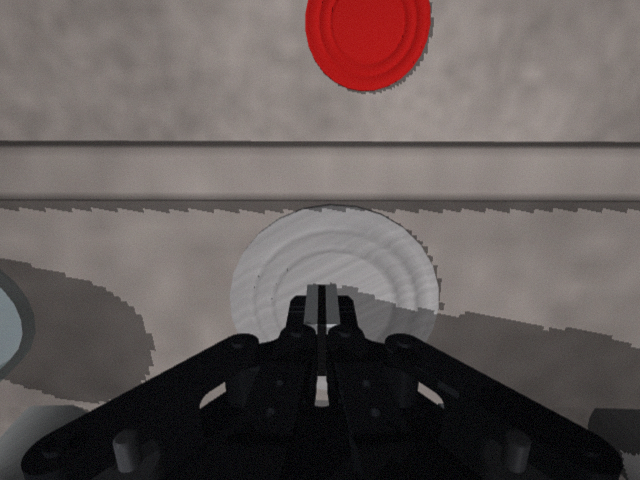

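The tin end's centre is now at y ≈ -0.025, in line with the mouth. I'll lift and re-place the fingertip on its rear part.

```bash
python3 -m crank '[[[0,0,-0.03],0],[[0,0,-0.03],0],[[0.014,-0.05,0],0],[[0.012,-0.05,0],0],[[0,0,0.024],0],[[0,0,0],0],[[0,0,0],0],[[0,0,0],0]]'|tr '\n' ' ';python3 -c "
from h import *
cap('wrist','w8');cap('scene','s8')"; python3 go.py
```

```text
time_s: 16.88 ee_pos: [0.7007, -0.0253, 0.1712] ee_rot: [2.242, -2.199, -0.001] ft_force: [1.5, 0.5, 0.7] width: 0.0001 t 16.9833 pos [ 0.701  -0.0252  0.1718] F [ 0.71  0.35 -0.26] w -0.0001 toolx [ 0.02 -1.   -0.  ] z [ 0.  0. -1.] q [ 0.19  0.55  0.14 -0.   -1.15  1.4 ]
```

View pics/w8.png

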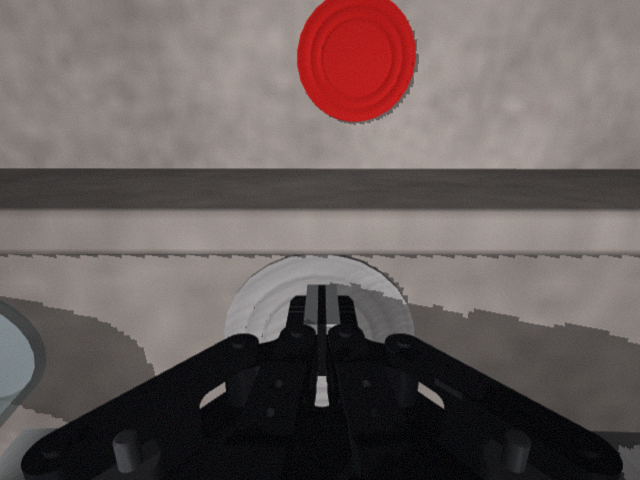

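View pics/s8.png

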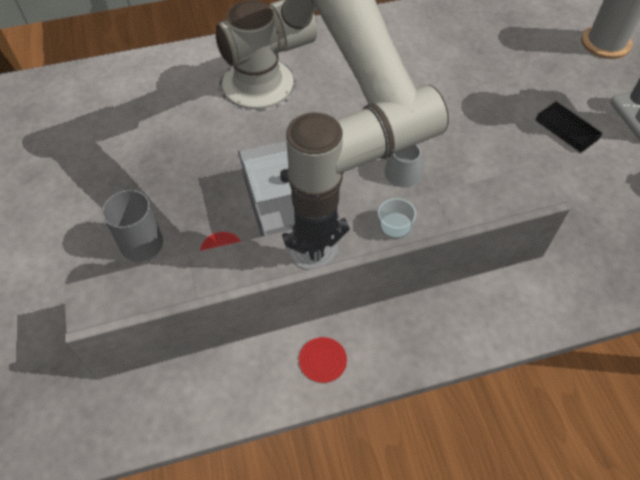

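The tin end (about column 320) is centred under the fingertip, clear of the upstand, and lies in front of the open mouth. Feeling down again.

```bash
python3 -m crank '[[[0,0,0.01],0],[[0,0,0.01],0],[[0,0,0],0],[[0,0,0],0]]'|tr '\n' ' ';python3 -m crank '[[[0,0,0.004],0],[[0,0,0],0]]'|tr '\n' ' '
```

```text
time_s: 17.32 ee_pos: [0.7011, -0.0253, 0.1662] ee_rot: [2.243, -2.199, -0.001] ft_force: [0.5, -0.3, -0.4] width: 0.0001 time_s: 17.48 ee_pos: [0.7013, -0.0253, 0.1654] ee_rot: [2.243, -2.199, -0.0] ft_force: [0.5, -0.0, 0.2] width: -0.0001
```

```bash
python3 -m crank '[[[0,0,0.002],0],[[0,0,0],0]]'|tr '\n' ' ';python3 -m crank '[[[0,0,0.002],0],[[0,0,0],0]]'|tr '\n' ' '
```

```text
time_s: 17.65 ee_pos: [0.7013, -0.0253, 0.1649] ee_rot: [2.243, -2.2, -0.0] ft_force: [0.2, 0.3, 0.1] width: 0.0002 time_s: 17.82 ee_pos: [0.7013, -0.0253, 0.1644] ee_rot: [2.243, -2.2, -0.0] ft_force: [0.6, 0.4, 0.1] width: -0.0001
```

```bash
python3 -m crank '[[[0,0,0.002],0],[[0,0,0],0]]'|tr '\n' ' '
```

```text
time_s: 17.98 ee_pos: [0.7014, -0.0253, 0.164] ee_rot: [2.243, -2.199, -0.0] ft_force: [0.2, 0.5, 0.9] width: 0.0001
```

```bash
python3 -m crank '[[[0,0,0.002],0],[[0,0,0],0]]'|tr '\n' ' '
```

```text
time_s: 18.15 ee_pos: [0.7014, -0.0253, 0.1637] ee_rot: [-2.243, 2.199, -0.0] ft_force: [0.0, -0.8, 1.4] width: -0.0001
```

```bash
python3 -m crank '[[[0,0,0.002],0],[[0,0,0],0],[[0,0,0],0]]'|tr '\n' ' '
```

```text
time_s: 18.4 ee_pos: [0.7016, -0.0253, 0.1636] ee_rot: [-2.243, 2.199, -0.001] ft_force: [0.2, 1.3, 2.3] width: -0.0001
```

```bash
python3 -m crank '[[[0,0,0.002],0],[[0,0.01,0.0004],0],[[0,0.014,0.0006],0],[[0,0.014,0.0006],0],[[0,0.014,0.0006],0],[[0,0,0],0]]'|tr '\n' ' ';python3 -c "
from h import *
cap('wrist','w9')"; python3 go.py
```

```text
time_s: 18.9 ee_pos: [0.6881, -0.0256, 0.1629] ee_rot: [-2.243, 2.199, -0.001] ft_force: [-1.4, 0.7, 6.2] width: -0.0001 t 18.95 pos [ 0.6881 -0.0256  0.1629] F [-0.59 -0.33  6.74] w -0.0001 toolx [ 0.02 -1.    0.  ] z [ 0.001 -0.    -1.   ] q [ 0.2   0.54  0.09  0.   -1.12  1.39]
```

View pics/w9.png

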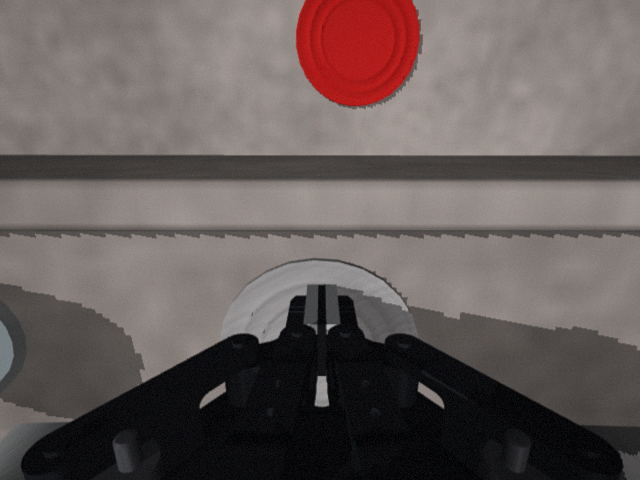

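The tin end follows towards the front, but the force rose to 6.7 N, so I'm easing off first.

```bash
python3 -m crank '[[[0,0,-0.003],0],[[0,0,0],0]]'|tr '\n' ' ';python3 -m crank '[[[0,0,0],0]]'|tr '\n' ' '
```

```text
time_s: 19.12 ee_pos: [0.6881, -0.0256, 0.1629] ee_rot: [2.243, -2.199, -0.0] ft_force: [-0.6, 0.5, 4.8] width: -0.0002 time_s: 19.2 ee_pos: [0.6881, -0.0256, 0.163] ee_rot: [2.243, -2.199, -0.0] ft_force: [-1.3, -0.1, 6.3] width: 0.0002
```

```bash
python3 -m crank '[[[0,0,-0.002],0],[[0,0,0],0]]'|tr '\n' ' ';python3 -m crank '[[[0,0,0],0]]'|tr '\n' ' '
```

```text
time_s: 19.37 ee_pos: [0.6881, -0.0256, 0.163] ee_rot: [2.243, -2.199, -0.001] ft_force: [0.0, 0.6, 4.3] width: -0.0002 time_s: 19.45 ee_pos: [0.6881, -0.0256, 0.163] ee_rot: [2.243, -2.199, -0.001] ft_force: [-1.2, 0.2, 3.7] width: 0.0
```

```bash
python3 -m crank '[[[0,0.01,0.0002],0],[[0,0.014,0.0005],0],[[0,0.014,0.0005],0],[[0,0.014,0.0005],0],[[0,0,0],0],[[0,0,0],0]]'|tr '\n' ' '
```

```text
time_s: 19.95 ee_pos: [0.6746, -0.0258, 0.1625] ee_rot: [2.242, -2.199, -0.002] ft_force: [0.6, -0.3, 1.7] width: -0.0002
```

```bash
python3 -m crank '[[[0,0.01,0.0002],0],[[0,0.014,0.0005],0],[[0,0.014,0.0005],0],[[0,0.014,0.0005],0],[[0,0,0],0],[[0,0,0],0]]'|tr '\n' ' '
```

```text
time_s: 20.45 ee_pos: [0.6618, -0.026, 0.1621] ee_rot: [2.243, -2.199, -0.001] ft_force: [0.2, -0.1, 1.5] width: 0.0001
```

```bash
python3 -m crank '[[[0,0,0.002],0],[[0,0.01,0.0004],0],[[0,0.014,0.0006],0],[[0,0.014,0.0006],0],[[0,0,0],0],[[0,0,0],0]]'|tr '\n' ' ';python3 -c "
from h import *
cap('wrist','w10')"; python3 go.py
```

```text
time_s: 20.95 ee_pos: [0.6524, -0.0262, 0.1615] ee_rot: [2.243, -2.199, -0.001] ft_force: [0.3, 0.5, 1.2] width: -0.0001 t 21.0 pos [ 0.6526 -0.0263  0.1615] F [-0.87  0.85  1.17] w -0.0001 toolx [ 0.02 -1.    0.  ] z [-0. -0. -1.] q [ 0.21  0.48 -0.01 -0.   -1.07  1.38]
```

View pics/w10.png

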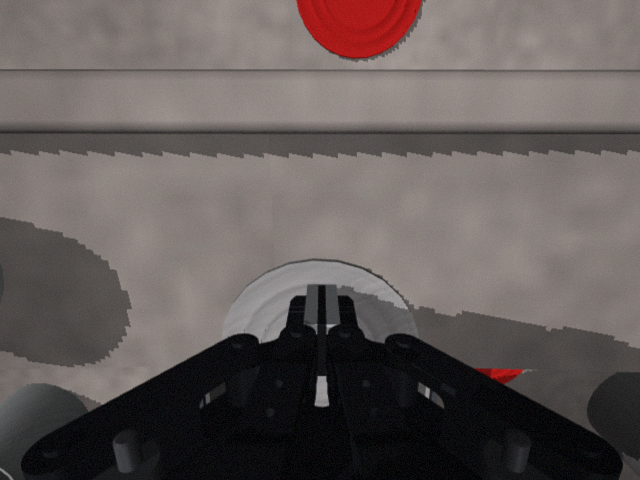

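The tin end follows well: rear edge at row 260, centre x ≈ 0.627. Continuing over the edge with a bit more pressure.

```bash
python3 -m crank '[[[0,0,0.003],0],[[0,0.01,0.0004],0],[[0,0.014,0.0006],0],[[0,0.014,0.0006],0],[[0,0,0],0],[[0,0,0],0]]'|tr '\n' ' '
```

```text
time_s: 21.5 ee_pos: [0.643, -0.0264, 0.1609] ee_rot: [2.243, -2.199, 0.0] ft_force: [-2.6, -0.0, 6.1] width: 0.0
```

```bash
python3 -m crank '[[[0,0,0.001],0],[[0,0.01,0.0004],0],[[0,0.014,0.0006],0],[[0,0.014,0.0006],0],[[0,0,0],0],[[0,0,0],0]]'|tr '\n' ' '
```

```text
time_s: 22.0 ee_pos: [0.6339, -0.0267, 0.1605] ee_rot: [-2.243, 2.199, -0.001] ft_force: [-0.6, 0.1, 6.0] width: -0.0001
```

```bash
python3 -m crank '[[[0,0,-0.003],0],[[0,0.01,0.0002],0],[[0,0.014,0.0005],0],[[0,0.014,0.0005],0],[[0,0,0],0],[[0,0,0],0]]'|tr '\n' ' ';python3 -c "
from h import *
cap('wrist','w11')"; python3 go.py
```

```text
time_s: 22.5 ee_pos: [0.6235, -0.0269, 0.1601] ee_rot: [2.242, -2.199, -0.002] ft_force: [-1.5, -0.0, 4.5] width: -0.0002 t 22.55 pos [ 0.6237 -0.0269  0.1601] F [-1.24 -0.35  4.45] w 0.0 toolx [ 0.02 -1.    0.  ] z [-0.001 -0.    -1.   ] q [ 0.22  0.44 -0.09 -0.   -1.04  1.37]
```

View pics/w11.png

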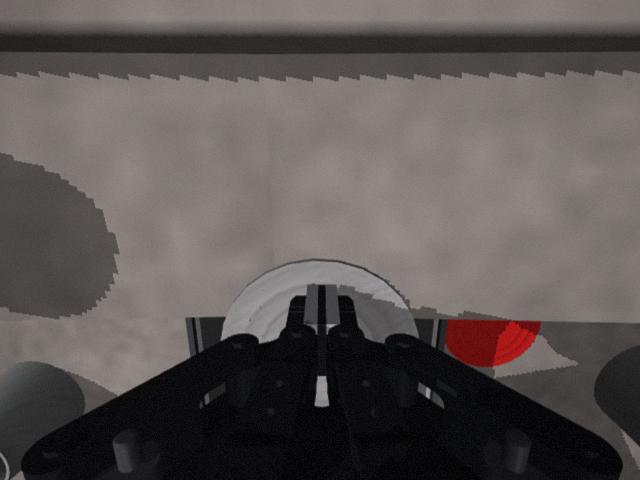

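Overhang is now about 14 mm, and the tin end is centred between the chute's walls (columns 190 and 442). I'll push a little more, then lift to let it tip.

```bash
python3 -m crank '[[[0,0.012,0.0003],0],[[0,0.014,0.0004],0],[[0,0,0],0],[[0,0,-0.04],0],[[0,0,-0.06],0],[[0,0,-0.06],0],[[0,0,0],0],[[0,0,0],0],[[0,0,0],0],[[0,0,0],0]]'|tr '\n' ' ';python3 -c "
from h import *
cap('wrist','w12');cap('top','t12')"; python3 go.py
```

```text
time_s: 23.38 ee_pos: [0.617, -0.027, 0.1986] ee_rot: [2.241, -2.198, -0.003] ft_force: [-0.2, -0.1, -0.5] width: 0.0 t 23.4833 pos [ 0.6173 -0.027   0.1988] F [-0.83 -0.46  1.2 ] w -0.0001 toolx [ 0.02 -1.    0.  ] z [-0.002 -0.    -1.   ] q [ 0.22  0.4  -0.06 -0.   -1.12  1.37]
```

View pics/w12.png

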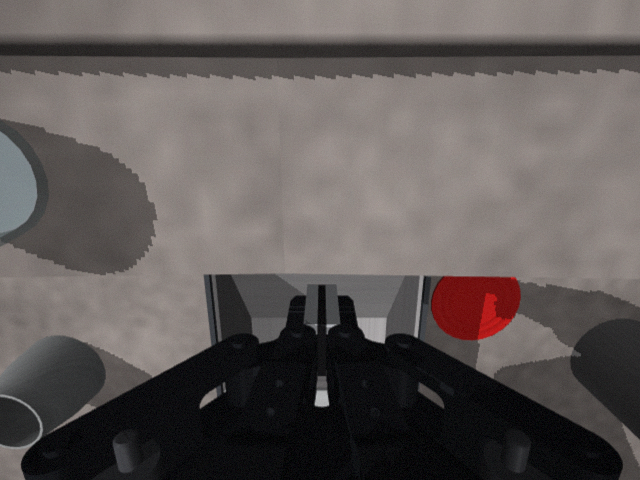

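View pics/t12.png

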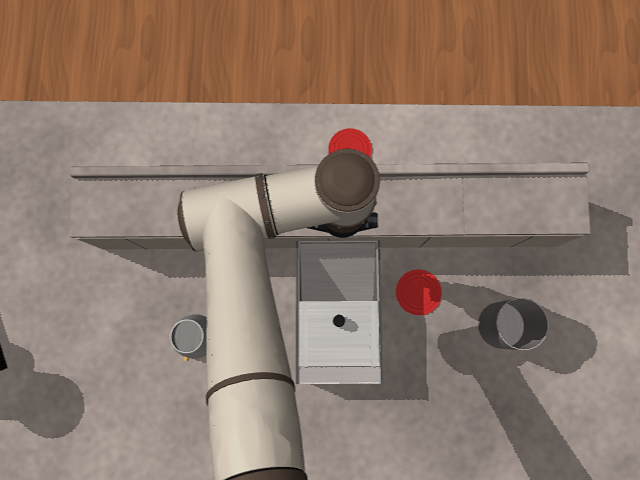

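The tin end is gone from the ledge and the mouth appears empty at (338,270), so it seems to have slid down under the deck. The knob is at (339,321). I'll move over the knob and look into the mouth.

```bash
python3 -m crank '[[[0,0.1,-0.01],0],[[0,0.1,-0.01],0],[[0,0.12,-0.01],0],[[0,0.12,-0.01],0],[[0,0.11,0],0],[[0,0.1,0],0],[[0,0,0],0],[[0,0,0],0],[[0,0,0],0]]' 0.4|tr '\n' ' ';python3 -c "
from h import *
cap('wrist','w13')"; python3 go.py 0.454 -0.027 0.12
```

```text
time_s: 24.23 ee_pos: [0.456, -0.03, 0.2101] ee_rot: [-2.243, 2.199, -0.001] ft_force: [0.1, 0.2, -0.7] width: 0.0511 t 24.2833 pos [ 0.4563 -0.03    0.21  ] F [-0.61  1.18  0.24] w 0.0513 toolx [ 0.02 -1.    0.  ] z [ 0.001 -0.    -1.   ] q [ 0.29  0.12 -0.42  0.   -1.04  1.3 ]
units [-0.0121  0.0091  0.3599] mm [-3.   2.3 90. ]
```

View pics/w13.png

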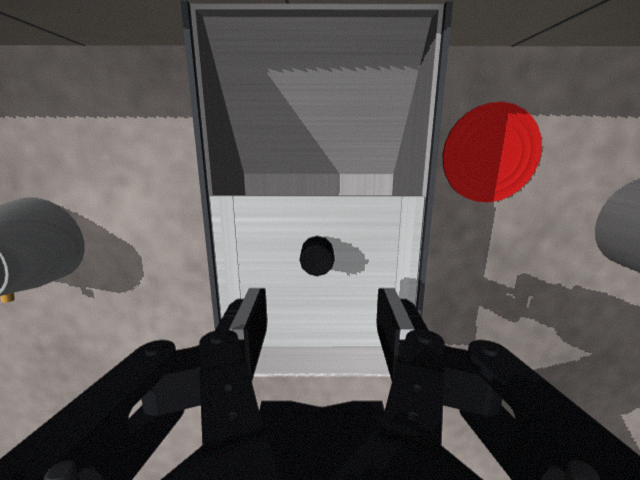

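The mouth is empty apart from the bare slide (320,100), so the tin end has slid under the deck. The scene camera looks from behind and may see in there.

```bash
python3 -c "
from h import *
im,d,C=cap('scene','s13');cv2.imwrite('pics/s13c.png',cv2.resize(im[120:290,200:380][:,:,::-1],None,fx=3.4,fy=3.4,interpolation=2))"
```

```text
(no output)
```

View pics/s13c.png

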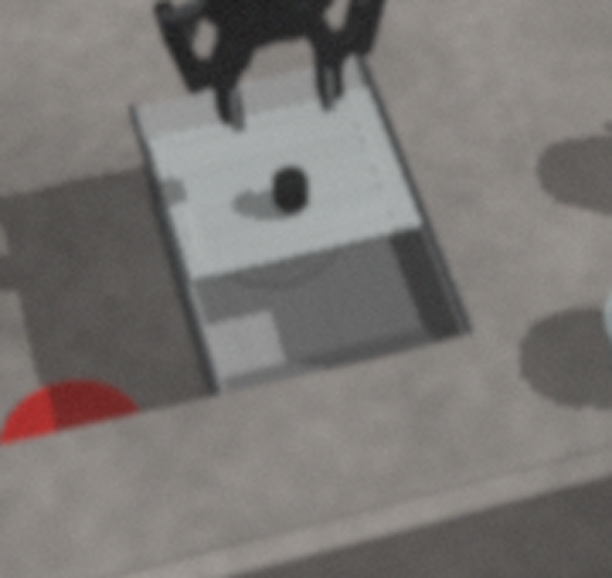

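An arc of the tin end's rear rim shows under the deck at (290,280) in the crop, so it lies inside the chute. Closing the cover now.

```bash
python3 - <<'E'
from m import *
z=np.load('pics/s13.npz')
for u,v in((285,201),(285,203),(285,207)):print(dep(CS,u,v,z['d'][v,u]))
E
python3 -m crank '[[[-0.012,0.008,0.08],0],[[0,0,0.1],0],[[0,0,0.1],0],[[0,0,0.06],0],[[0,0,0.015],0],[[0,0,0],0],[[0,0,0],0]]'|tr '\n' ' '; python3 go.py 0.454 -0.027 0.1205
```

```text
[ 0.42657141 -0.02650304  0.00405664]
[ 0.43343417 -0.02815353  0.00541453]
[ 4.40775802e-01 -3.02902603e-02 -4.34103121e-04]
time_s: 24.92 ee_pos: [0.4544, -0.0271, 0.1216] ee_rot: [-2.243, 2.199, -0.001] ft_force: [1.4, -0.9, -0.3] width: 0.0514 t 24.9167 pos [ 0.4544 -0.0271  0.1216] F [ 1.41 -0.95 -0.32] w 0.0514 toolx [ 0.02 -1.    0.  ] z [ 0.001 -0.    -1.   ] q [ 0.3   0.22 -0.55  0.   -0.8   1.29]
units [-0.0003  0.0018  0.0043] mm [-0.1  0.4  1.1]
```

```bash
python3 -m crank '[[[0,0,0],0],[[0,0,0],0],[[0,0,0],0],[[0,0,0],0],[[0,0,0],0],[[0,0,0],0],[[0,0,0],0]]' 1|tr '\n' ' '; python3 -m crank '[[[0,-0.02,0],0],[[0,-0.04,0],0],[[0,-0.04,0],0],[[0,-0.04,0],0],[[0,-0.04,0],0],[[0,-0.04,0],0],[[0,-0.04,0],0],[[0,-0.04,0],0],[[0,-0.04,0],0],[[0,0,0],0],[[0,0,0],0]]'|tr '\n' ' ';python3 go.py 0.574 -0.0246 0.1205
```

```text
time_s: 25.5 ee_pos: [0.4545, -0.0268, 0.1225] ee_rot: [-2.242, 2.197, -0.003] ft_force: [-0.9, 2.3, 5.9] width: 0.0219 time_s: 26.42 ee_pos: [0.5405, -0.0252, 0.1225] ee_rot: [-2.241, 2.196, -0.005] ft_force: [1.8, 1.3, 4.8] width: 0.0218 t 26.4167 pos [ 0.5405 -0.0252  0.1225] F [1.75 1.29 4.77] w 0.0218 toolx [ 0.02 -1.   -0.  ] z [ 0.005  0.    -1.   ] q [ 0.25  0.35 -0.35  0.   -0.87  1.34]
units [ 0.0004 -0.1339  0.0088] mm [  0.1 -33.5   2.2]
```

```bash
python3 -m crank '[[[0,-0.03,0],0],[[0,-0.04,0],0],[[0,-0.04,0],0],[[0,-0.02,0],0],[[0,-0.01,0],0],[[0,0,0],0],[[0,0,0],0],[[0,0,0],0]]'|tr '\n' ' ';python3 go.py 0.574 -0.0246 0.1205
```

```text
time_s: 27.08 ee_pos: [0.5742, -0.0246, 0.1225] ee_rot: [-2.242, 2.197, -0.003] ft_force: [0.3, 1.2, 5.8] width: 0.0217 t 27.0833 pos [ 0.5742 -0.0246  0.1225] F [0.28 1.23 5.82] w 0.0217 toolx [ 0.02 -1.   -0.  ] z [ 0.003  0.    -1.   ] q [ 0.24  0.4  -0.27  0.   -0.9   1.35]
units [0.     0.0008 0.0081] mm [0.  0.2 2. ]
```

```bash
python3 -m crank '[[[0,-0.008,0],0],[[0,0,0],0],[[0,0,0],0],[[0,0,0],0]]'|tr '\n' ' ';python3 -m crank '[[[0,0,0],0],[[0,0,0],0],[[0,0,0],0],[[0,0,0],0],[[0,0,-0.04],0],[[0,0,-0.1],0],[[0,0,-0.12],0],[[0,0,-0.12],0],[[0,0,0],0],[[0,0,0],0],[[0,0,0],0]]' 0.4|tr '\n' ' ';python3 -c "
from h import *
cap('wrist','w14')";python3 go.py
```

```text
time_s: 27.42 ee_pos: [0.5742, -0.0246, 0.1225] ee_rot: [2.243, -2.199, -0.002] ft_force: [-5.0, 2.1, 8.9] width: 0.0218 time_s: 28.33 ee_pos: [0.5749, -0.0248, 0.2161] ee_rot: [2.243, -2.2, -0.001] ft_force: [-1.1, 0.5, -0.8] width: 0.0508 t 28.3833 pos [ 0.5746 -0.0248  0.2153] F [-0.6  -0.06 -0.25] w 0.0512 toolx [ 0.019 -1.    -0.   ] z [-0.002  0.    -1.   ] q [ 0.24  0.31 -0.14 -0.   -1.12  1.35]
```

View pics/w14.png

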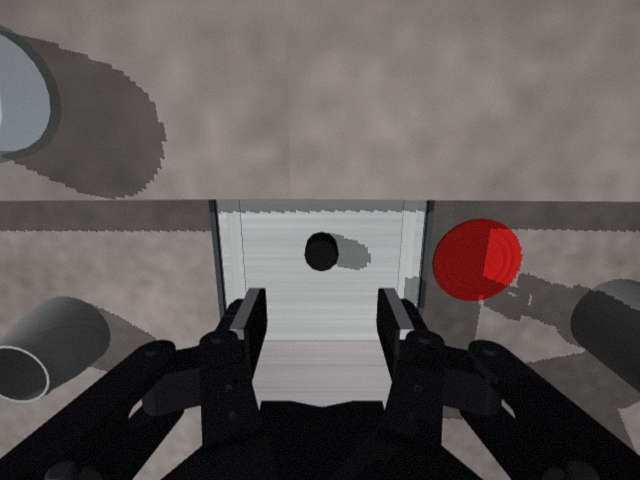

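The cover is shut against its stop (knob at (321,251)) and the gripper is clear above it. One last check that the other things haven't moved, then I hand in.

Run:
```python
from h import *
a=np.load('pics/top0.npz')['im'];b,_,_=cap('top','t15')
for n,(x,y,w,h) in dict(ram=(225,180,44,44),moka=(168,312,40,46),tin=(478,295,72,58)).items():
    print(n,np.abs(a[y:y+h,x:x+w].astype(int)-b[y:y+h,x:x+w]).mean())
    r=cv2.matchTemplate(b[y-10:y+h+10,x-10:x+w+10],a[y:y+h,x:x+w],cv2.TM_CCOEFF_NORMED);print(cv2.minMaxLoc(r)[1::2])
ctrl.close_job()
```

```text
ram 20.842286501377412
(0.3047318756580353, (10, 10))
moka 13.518478260869566
(0.42459216713905334, (10, 10))
tin 16.47110472541507
(0.7542753219604492, (10, 10))
the job is handed in; nothing more can be done
```

View pics/t15.png

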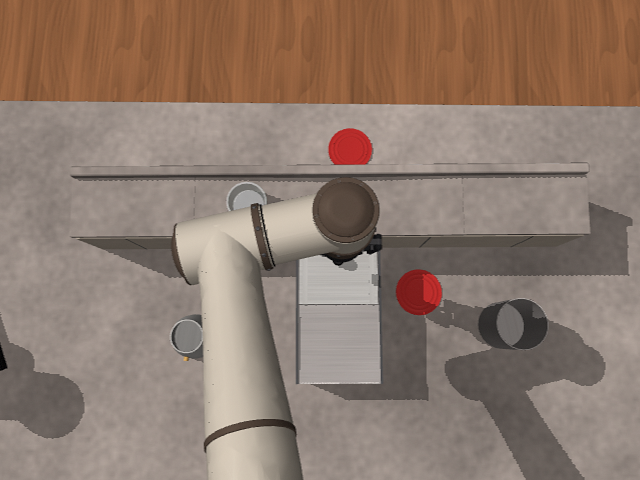

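I drew the cover open to its stop (120 mm), slid the tin end along the ledge and tipped it off the front edge into the chute. Then I slid the cover shut against its stop and handed the job in at about 28 s; no verdict was given.

**Tin end:** Its rear rim showed under the deck before closing, near (0.433, -0.028), so its centre should be about 0.17 m towards the robot from the mouth centre. I did not measure its height directly or see it again once the cover was shut. The force readings on it were mostly 1 to 6 N, with a highest reading of 6.7 N. That is above the suggested 2 to 5 N but under the 8 N limit; I read it only between moves, so a brief higher peak is not ruled out.

**Cover:** The tool travelled 119.7 mm back, and a further push met the stop without moving.

**Other objects:** The last top view shows the ramekin, moka base and tin at their starting pixels. The match scores were weak (0.30, 0.42 and 0.75) because the arm and its shadow partly covered them, but all three matched best at zero shift.

**Position differences:** The cameras differed by up to about 4 mm on the knob and the tin end. Neither the grasps nor the drop was affected.

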